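Fetch the vice jaw liner that fits and hold it over the jaws

ROBOT

A 6-joint arm with a two-finger parallel gripper is mounted at the origin on the work surface. World frame = base frame: x ahead of the robot, y to its left, z up, the work surface at z = 0. Lengths are in m, angles in rad, forces in N, time in s.
With the tool pointing down it reaches from about 0.3 to 0.875 m from the base axis. Payload 6.4 kg.
Tool frame: the origin (TCP) lies midway between the tips of the shut fingers; the grasp point (between the pads) lies 19 mm behind it (ctrl.hold_point_z is the distance from the TCP to the grasp point, in m); z points along the fingers, y is the line along which they close (so a half turn about z gives the same grasp; the last joint's range is limited). The gripper opens to 85 mm and grips with 20 to 120 N. Pads are 22 mm wide; open, the fingers measure 114 mm over their backs; the gripper's body (76 mm by 85 mm) begins 54 mm behind the grasp point. The pads swing forward as they close: fully open they stand 13 mm farther back than shut.
Start: joints at [1.015, 0.181, 1.607, -0, 1.354, -0.206], TCP at [0.197, 0.54, 0.231] pointing down, gripper open.
Joint ranges: [-2.99, 2.99], [-0.89, 2.07], [0.3, 2.58], [-1.14, 4.28], [0, 2.63], [-3.12, 3.12]. Speed limits (rad/s): [2.57, 2.57, 3.01, 3.14, 3.14, 3.14].

INTERFACE

Orientations are given as a unit quaternion [w, x, y, z].
In Python, from bench import ctrl gives the robot as it stands.
- The arm moves only by the tool carry_out, never from a script. Its argument "plan" is text: rows parted by semicolons, each of 6 numbers parted by spaces: the shift along the tool's x, y, z as a fraction of full scale, then the turn, a rotation vector about the tool's x, y, z as a fraction of full scale. A call has exactly 8 rows; each row shifts and turns the commanded pose from where the row before left it, along the tool's axes as they then stand; what a row does not reach is not made up. Full scale, the value 1, is 40 mm for a shift and 0.1 rad for a turn. A row lasts 1/12 s, in which the tool goes at most 41.7 mm and 7.16 degrees, less where a joint would pass 70% of its speed; a pose out of reach is approached as far as the arm can. A call with a number of a shift or a turn outside -1 to 1 is refused whole. A call with a gripper value outside its range is refused whole. "claw" is the gripper's target within -1 to 1 (shut at 1, half-way at 0, fully open at -1), set as the call begins (left out, the last holds). The fingers move at their own pace and stop on an object; the grip force is fixed at half the most. Time passes only in rows, so rows that do not move let the fingers close, or fill a call up. It gives the time, the measured TCP pose, the force, the opening and the grip force at its end, in the units of the state.
- ctrl.get_obs(): the state, without advancing time (a new reading comes with each control period).
- ctrl.camera(name): name is "scene" or "side" or "wrist"; returns a dict with "pixels" (420x560x3 uint8, red, green, blue), "mtx" (3x3 intrinsics, pixels), "k1" (the pictures are not rectified: a ray, as slopes to the right and down, at radius r is drawn at 1 + k1 r^2 times it, then the intrinsics apply), "R" (3x3) and "t" (3): a world point X has camera coordinates R X + t. Camera axes: x right, y down, z forward; pixel columns grow to the right and rows downward; lengths in m; the calibration is good to about 2 mm. A picture is of the moment at which its call begins. There is no depth.
- ctrl.hand_in(): hands the job in; it is judged then, once.
The state is a dict: "time_s": time; "q": joint angles; "dq": joint speeds; "joint_efforts": joint torques, N m; "eef_pos": TCP position; "eef_rot": TCP orientation; "wrist_force": force on the tool from outside, world axes, zero at the start; "torque": the same for the moment, N m; "opening": opening from 0.0 (shut) to 1.0 (fully open); "grasp_force": force on a finger pad.
Only numpy, scipy, OpenCV 4.12 (cv2) and the standard library are available. Lean on these libraries where they do the work, as an engineer would, in place of code of your own. Each camera call takes 0.05 s, during which the arm holds its last target. There are 200 camera calls.

TASK

Three look-alike jaw liners of different lengths stand in the closed wooden case. Lift the case's flap wide open, draw out only the liner that is as long as the blue vice's jaws are wide, carry it to the vice and finish while still holding it there in the gripper: upright and still, centred about 10 cm clear above the jaws, its length running along them. Leave the other two liners in the case and everything else on the bench undisturbed.

Things in the scene. Friction and masses are not known exactly. Their poses are not given: they have to be found in the camera images.
- case: wooden case fixed to the bench, 140 (x) x 260 (y) x 72 (z) mm, walls and floor 6 mm, flap on top hinged at its +x side. Origin: centre of underside. Three 13 mm grooves run along x at y = -64, 0, +64 mm, between ribs reaching 24 mm above the underside; a liner stands in each, underside at 6 mm, top 6 mm below the rim, within 8 mm of mid-case in x
- flap (a joint): the flap's hinge angle in rad: 0 shut, grows as it is lifted, 1.57 upright, stop at 1.8; starts between 0 and 0.2. A stiff hinge: it stays where it is left, and takes up to 3 N at the handle to move
- flap_handle (a point): middle of the flap's handle: round steel bar 10 mm thick along the case's y, 94 mm free between its posts; 30 mm free gap between bar and the 8 mm flap board; bar axis 10 mm in from the board's front edge. Its axes equal the case's when shut and turn with the flap
- flap_hinge (a point): middle of the flap's hinge axis (along the case's y), on top of the case's +x wall; the board starts here and reaches 140 mm. With the flap shut the handle is 130 mm to the case's -x and 43 mm above this point; lifting turns it about +y, up and over to +x
- liner_60: jaw liner 60 mm long, 10 mm thick, 60 mm tall plate standing on its long edge (aluminium back, cork face; all three look alike but for length), 45 to 95 g; stands in one of the case's three grooves. Origin: centre of its underside; x along its length, y through its thickness, z up
- liner_80: jaw liner 80 mm long, 10 mm thick, 60 mm tall plate standing on its long edge (aluminium back, cork face; all three look alike but for length), 45 to 95 g; stands in one of the case's three grooves. Origin: centre of its underside; x along its length, y through its thickness, z up. This one matches the vice
- liner_100: jaw liner 100 mm long, 10 mm thick, 60 mm tall plate standing on its long edge (aluminium back, cork face; all three look alike but for length), 45 to 95 g; stands in one of the case's three grooves. Origin: centre of its underside; x along its length, y through its thickness, z up
- vice_jaws (a point): midway between the blue vice's two steel-faced jaws, level with their tops (85 mm above the bench). Jaws 80 mm wide along this y, 30 mm apart along x; z up. The vice reaches 155 mm to -x (screw and T-bar, under 65 mm high), 110 mm to +x, 61 mm to either side; nowhere higher than the jaws
- glue: white glue bottle, 64 mm across, 190 mm tall, bystander; origin: centre of its underside
- sanding_block: cork sanding block 70 x 110 x 30 mm, bystander; origin: centre of its underside
- turned_leg: turned wooden chair leg 360 x 40 x 40 mm lying along its x, bystander; origin: centre of its underside
- phone: black phone 150 x 73 x 9 mm lying flat, bystander; origin: centre of its underside
- vice: the blue bench vice itself (see vice_jaws), fixed; origin: on the bench under the middle of the jaws, axes as vice_jaws

How it is judged:
By the outcome, as a careful person would: the job done as asked, in the order asked, and still so for the second after the job is handed in, while the arm keeps its last pose, push and grip.
It also fails if it takes over 58 s, if anything falls off the work surface, if the arm or the gripper's body presses on something with over 40 N, if the wrist force passes 120 N, or if a joint passes its speed limit or range.

## Working session

There is one attempt and no reset: what is moved stays moved. The work goes in short steps, Python scripts to look and compute and a tool call to move; the robot and the scene stay as the last step left them, time stands still between calls to the robot, and variables do not carry over. Pictures are saved under pics/ and viewed, at most 10 in all, crops included, and the job is handed in when it is done.

Besides the shell and the picture viewer there is one more tool, called after ">>>" as name(argument=value, ...), one argument or row to a line, values as JSON. carry_out: Moves the arm, as the interface text tells. Shift numbers are shares of 40 mm and turn numbers shares of 0.1 rad, none past 1 either way. Its arguments: {"type":"object","properties":{"plan":{"type":"string"},"claw":{"type":"number"}},"required":["plan"]}

```bash
mkdir -p pics
cat > h.py <<'E'
import numpy as np, cv2
from bench import ctrl
def shot(n,f):
    c=ctrl.camera(n); cv2.imwrite('pics/'+f,c['pixels'][:,:,::-1]); np.savez('pics/'+f+'.npz',**{k:np.array(c[k]) for k in c}); return c
def load(f): return dict(np.load('pics/'+f+'.npz'))
def ray(c,uv):
    K=c['mtx'];k=float(c['k1'])
    d=np.array([k,0,0,0,0.])
    p=cv2.undistortPoints(np.array(uv,float).reshape(-1,1,2),K,d).reshape(-1,2)
    D=np.c_[p,np.ones(len(p))]@c['R']; o=-c['R'].T@c['t']; return o,D
def onz(c,uv,z):
    o,D=ray(c,uv); return o+D*((z-o[2])/D[:,2])[:,None]
def proj(c,X):
    return cv2.projectPoints(np.array(X,float).reshape(-1,1,3),cv2.Rodrigues(c['R'])[0],c['t'],c['mtx'],np.array([float(c['k1']),0,0,0,0]))[0].reshape(-1,2)
E
python3 - <<'E'
from h import *
a=shot('scene','s1.png');b=shot('side','d1.png')
for c in(a,b): print(-c['R'].T@c['t'],c['R'][2],c['k1'])
o=ctrl.get_obs();print(o)
E
```

```text
[1.51118034 0.6577006  0.89666163] [-0.66943666 -0.48029778 -0.56671739] -0.08414592607567405
[ 0.19472288 -1.09704721  0.95854278] [ 0.27558236  0.75088401 -0.60018961] -0.09767691868750245
{'time_s': 0.1, 'q': array([ 1.01470485e+00,  1.81466889e-01,  1.60791591e+00, -7.92338842e-06,
        1.35381725e+00, -2.06326605e-01]), 'dq': array([ 0.00178997, -0.0011085 , -0.00227398,  0.00010491, -0.0004462 ,
       -0.00039083]), 'joint_efforts': array([ 6.11276701e-04, -4.45875371e+01, -3.52243066e+01, -3.22296564e-04,
        4.08702952e-03, -5.52803328e-05]), 'eef_pos': array([0.19676657, 0.53974636, 0.23047035]), 'eef_rot': array([-2.95420383e-04,  1.73991469e-01,  9.84746832e-01, -7.47445589e-04]), 'wrist_force': array([-1.03117955, -0.05697504, -0.86740226]), 'torque': array([-0.01227556, -0.01776894, -0.01302375]), 'grasp_force': 0.0, 'opening': 1.0024733819976617}
```

View pics/s1.png

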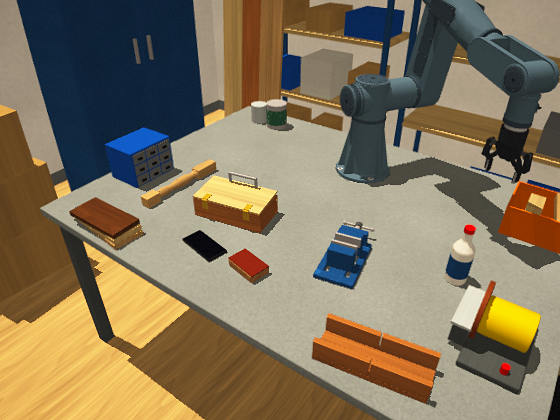

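View pics/d1.png

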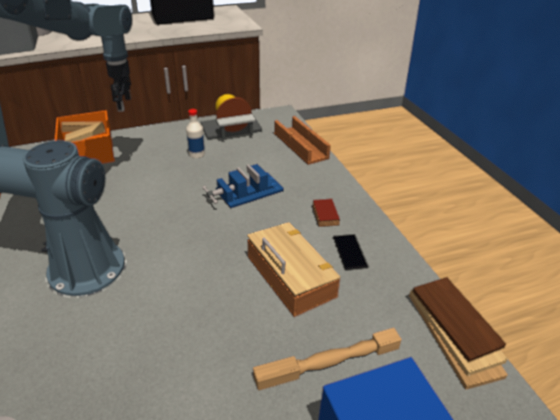

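The scene view shows the case at about (236,203), with its hinges facing the camera and its handle towards the robot. The vice is at (345,253). In the side view the case is at (293,265) and the vice at (250,185). I'll enlarge both.

Run:
```python
from h import *
a=cv2.imread('pics/s1.png');b=cv2.imread('pics/d1.png')
A=cv2.resize(a[165:295,185:385],None,fx=4,fy=4,interpolation=cv2.INTER_CUBIC)[:, :800]
cv2.imwrite('pics/c1.png',A)
B=cv2.resize(b[160:310,195:345],None,fx=4,fy=4,interpolation=cv2.INTER_CUBIC)
cv2.imwrite('pics/c2.png',B)
```

```text
(no output)
```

View pics/c1.png

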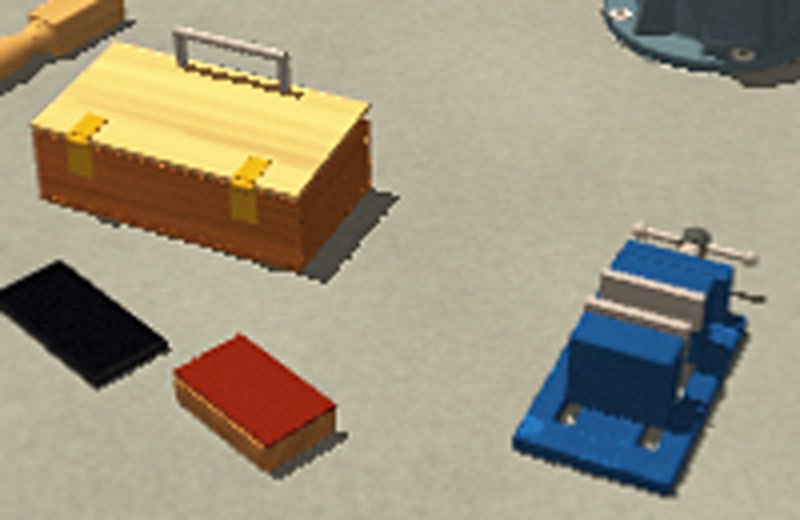

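View pics/c2.png

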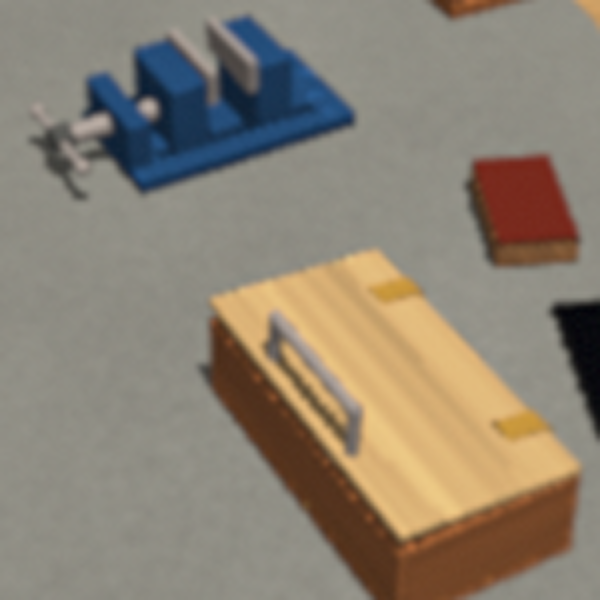

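Run:
```python
from h import *
a=load('s1.png');b=load('d1.png')
S=lambda *p:[(185+x/4,165+y/4) for x,y in p]
D=lambda *p:[(195+x/4,160+y/4) for x,y in p]
np.set_printoptions(precision=4,suppress=True)
P=onz(a,S((41,197),(301,271),(371,190)),0);print('case bottom',P, np.linalg.norm(np.diff(P,axis=0),axis=1))
print('jaws scene',onz(a,S((603,275),(703,299),(588,305),(690,331)),.085))
print('jaws side',onz(b,D((172,32),(212,95),(212,20),(252,85)),.085))
def tri(p,q):
    o1,d1=ray(a,[p]);o2,d2=ray(b,[q]);d1=d1[0];d2=d2[0]
    s=np.linalg.lstsq(np.c_[d1,-d2],o2-o1,rcond=None)[0];x,y=o1+s[0]*d1,o2+s[1]*d2
    return (x+y)/2,np.linalg.norm(x-y)
for n,p,q in[('h+y',(288,55),(275,318)),('h-y',(178,30),(357,408)),('top+x+y',(301,193),(378,250)),('top-x+y',(370,105),(212,300)),('top+x-y',(35,125),(580,468)),('top-x-y',(115,42),(402,540))]:
    print(n,*tri(S(p)[0],D(q)[0]))
```

```text
case bottom [[ 0.6458 -0.3323  0.    ]
 [ 0.5964 -0.0779  0.    ]
 [ 0.4658 -0.0998  0.    ]] [0.2592 0.1324]
jaws scene [[0.5541 0.1807 0.085 ]
 [0.5364 0.256  0.085 ]
 [0.5923 0.1897 0.085 ]
 [0.5756 0.2655 0.085 ]]
jaws side [[0.5325 0.2446 0.085 ]
 [0.5378 0.1412 0.085 ]
 [0.5707 0.2524 0.085 ]
 [0.5733 0.1448 0.085 ]]
h+y [ 0.4861 -0.1768  0.1212] 0.005875522018095323
h-y [ 0.5088 -0.2808  0.1234] 0.0020671103883401617
top+x+y [ 0.5971 -0.0794  0.0774] 0.007901955689360805
top-x+y [ 0.4629 -0.1049  0.0849] 0.004130982737966933
top+x-y [ 0.6446 -0.3327  0.0746] 0.004704842258552421
top-x-y [ 0.5091 -0.3616  0.0841] 0.003390722084309624
```

```bash
cat >> h.py <<'E'
from scipy.spatial.transform import Rotation as Ro
def Rq(q): return Ro.from_quat(np.r_[q[1:],q[0]])
def down(yaw):  # tool pointing down, tool y at heading yaw
    y=np.array([np.cos(yaw),np.sin(yaw),0]);z=np.array([0,0,-1.]);return Ro.from_matrix(np.c_[np.cross(y,z),y,z])
def rows(wps):
    """wps: list of (pos, Rotation, nrows); prints rows, 8 per call, with rounding errors carried"""
    o=ctrl.get_obs();p=o['eef_pos'].copy();r=Rq(o['eef_rot']);out=[]
    for P,T,n in wps:
        P=np.array(P,float)
        for i in range(n):
            k=n-i
            s=np.round(r.inv().apply((P-p)/k)/.04,2);w=np.round((r.inv()*T).as_rotvec()/k/.1,2)
            p=p+r.apply(s*.04);r=r*Ro.from_rotvec(w*.1);out.append(' '.join('%g'%(v+0.) for v in np.r_[s,w]))
    for i in range(0,len(out),8): print('; '.join(out[i:i+8]),'\n')
E
python3 - <<'E'
from h import *
a=load('s1.png');b=load('d1.png')
print(onz(a,[(458,280)],0),onz(b,[(196,155)],0))
rows([((.4975,-.229,.25),down(.191),24)])
E
```

```text
[[0.43922927 0.5394929  0.        ]] [[0.43368375 0.5205137  0.        ]]
-0.57 -0.64 -0.02 0 0 0.43; -0.6 -0.62 -0.02 0 0 0.43; -0.62 -0.59 -0.02 0 0 0.43; -0.65 -0.57 -0.02 0 0 0.43; -0.67 -0.54 -0.02 0 0 0.43; -0.69 -0.51 -0.02 0 0 0.43; -0.71 -0.48 -0.02 0 0 0.43; -0.73 -0.45 -0.02 0 0 0.43 

-0.75 -0.42 -0.02 0 0 0.43; -0.77 -0.38 -0.02 0 0 0.43; -0.79 -0.35 -0.02 0 0 0.43; -0.8 -0.31 -0.02 0 0 0.43; -0.81 -0.28 -0.02 0 0 0.43; -0.82 -0.25 -0.02 0 0 0.43; -0.84 -0.21 -0.02 0 0 0.43; -0.84 -0.17 -0.02 0 0 0.43 

-0.85 -0.14 -0.02 0 0 0.43; -0.85 -0.1 -0.02 0 0 0.43; -0.86 -0.06 -0.02 0 0 0.43; -0.86 -0.03 -0.02 0 0 0.43; -0.86 0.01 -0.02 0 0 0.43; -0.86 0.05 -0.02 0 0 0.42; -0.86 0.09 -0.01 -0.01 0.01 0.43; -0.85 0.12 -0.02 0 0 0.42
```

>>> carry_out(
  plan="-0.57 -0.64 -0.02 0 0 0.43; -0.6 -0.62 -0.02 0 0 0.43; -0.62 -0.59 -0.02 0 0 0.43; -0.65 -0.57 -0.02 0 0 0.43; -0.67 -0.54 -0.02 0 0 0.43; -0.69 -0.51 -0.02 0 0 0.43; -0.71 -0.48 -0.02 0 0 0.43; -0.73 -0.45 -0.02 0 0 0.43",
  claw=0,
)

```text
time_s: 0.77
eef_pos: [0.2969, 0.2825, 0.2374]
eef_rot: [-0.0, 0.341, 0.94, -0.0]
wrist_force: [0.7, 0.0, 1.0]
opening: 0.499
grasp_force: 0.0
```

>>> carry_out(
  plan="-0.75 -0.42 -0.02 0 0 0.43; -0.77 -0.38 -0.02 0 0 0.43; -0.79 -0.35 -0.02 0 0 0.43; -0.8 -0.31 -0.02 0 0 0.43; -0.81 -0.28 -0.02 0 0 0.43; -0.82 -0.25 -0.02 0 0 0.43; -0.84 -0.21 -0.02 0 0 0.43; -0.84 -0.17 -0.02 0 0 0.43",
)

```text
time_s: 1.43
eef_pos: [0.3973, 0.0262, 0.244]
eef_rot: [0.0, 0.497, 0.868, 0.0]
wrist_force: [1.1, 1.0, -0.5]
opening: 0.499
grasp_force: 0.0
```

>>> carry_out(
  plan="-0.85 -0.14 -0.02 0 0 0.43; -0.85 -0.1 -0.02 0 0 0.43; -0.86 -0.06 -0.02 0 0 0.43; -0.86 -0.03 -0.02 0 0 0.43; -0.86 0.01 -0.02 0 0 0.43; -0.86 0.05 -0.02 0 0 0.42; -0.86 0.09 -0.01 0 0 0.43; -0.85 0.12 -0.02 0 0 0.42",
)

```text
time_s: 2.1
eef_pos: [0.4979, -0.2301, 0.2495]
eef_rot: [-0.0, 0.637, 0.771, 0.0]
wrist_force: [0.1, -0.3, 0.3]
opening: 0.502
grasp_force: 0.0
```

Run:
```python
from h import *
w=shot('wrist','w1.png')
o=ctrl.get_obs();print(o['time_s'],o['eef_pos'],Rq(o['eef_rot']).as_matrix(),o['opening'],o['wrist_force'])
print(-w['R'].T@w['t'],w['R'][2],proj(w,[[.4975,-.229,.122]]))
```

```text
2.15 [ 0.49941126 -0.23573886  0.24956868] [[-1.82034059e-01  9.83291853e-01  8.56253266e-04]
 [ 9.83286094e-01  1.82035930e-01 -3.37310818e-03]
 [-3.47261866e-03  2.27921354e-04 -9.99993944e-01]] 0.49984780696433334 [-2.99134815 -3.73168054  1.13156665]
[ 0.48380712 -0.16118703  0.39210374] [ 0.0513822  -0.27216618 -0.96087743] [[286.72777084 203.37432789]]
```

View pics/w1.png

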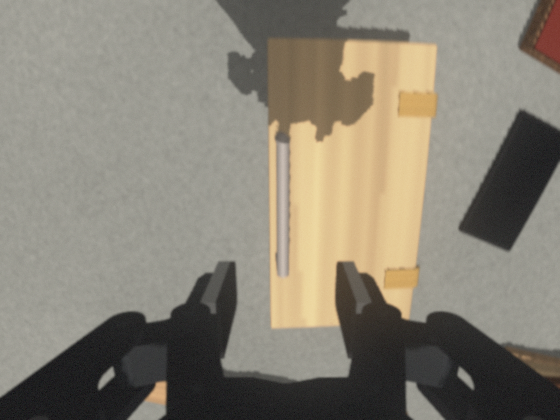

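The wrist view shows the bar from (282,137) to (283,276) and the lid corners at (267,38), (437,43), (410,328) and (271,328). My predicted handle point (287,203) is within 4 px of the bar.

Run:
```python
from h import *
np.set_printoptions(precision=4,suppress=True)
w=load('w1.png')
P=onz(w,[(282,138),(283,275)],.124);print(P,P.mean(0),'yaw',np.arctan2(*(P[0]-P[1])[[0,1]]*[-1,1]))
print(onz(w,[(437,43),(410,328)],.080),onz(w,[(267,38),(271,328)],.092))
m=P.mean(0)
rows([((m[0],m[1],.17),down(.19),4),((m[0],m[1],.124-.019),down(.19),4)])
```

```text
[[ 0.4847 -0.1805  0.124 ]
 [ 0.5058 -0.2883  0.124 ]] [ 0.4952 -0.2344  0.124 ] yaw 0.19298980130678509
[[ 0.5955 -0.0821  0.08  ]
 [ 0.6473 -0.3442  0.08  ]] [[ 0.459  -0.109   0.092 ]
 [ 0.5074 -0.3611  0.092 ]]
0.01 -0.02 0.5 0 0.01 -0.02; 0.02 -0.03 0.5 0 0.01 -0.02; 0.01 -0.02 0.49 0 0.01 -0.01; 0.02 -0.03 0.5 0 0 -0.02; 0 0 0.41 0 0 0; 0 0 0.4 0 0 0; 0 0 0.41 0 0 0; 0 0 0.4 0 0 0
```

>>> carry_out(
  plan="0.01 -0.02 0.5 0 0 -0.02; 0.02 -0.03 0.5 0 0 -0.02; 0.01 -0.02 0.49 0 0 -0.01; 0.02 -0.03 0.5 0 0 -0.02; 0 0 0.4 0 0 0; 0 0 0.4 0 0 0; 0 0 0.4 0 0 0; 0 0 0.4 0 0 0",
)

```text
time_s: 2.82
eef_pos: [0.493, -0.2264, 0.1053]
eef_rot: [-0.0, 0.634, 0.774, -0.0]
wrist_force: [-0.4, 0.8, 0.4]
opening: 0.502
grasp_force: 0.0
```

>>> carry_out(
  plan="0 0 0 0 0 0; 0 0 0 0 0 0; 0 0 0 0 0 0; 0 0 0 0 0 0; 0 0 0 0 0 0; 0 0 0 0 0 0; 0 0 0 0 0 0; 0 0 0 0 0 0",
  claw=1,
)

```text
time_s: 3.48
eef_pos: [0.4946, -0.2265, 0.1073]
eef_rot: [0.001, 0.634, 0.774, 0.001]
wrist_force: [5.9, 2.1, -6.5]
opening: 0.089
grasp_force: 58.3
```

Run:
```python
from h import *
o=ctrl.get_obs();print(o['time_s'],o['eef_pos'],o['opening'],o['wrist_force'],o['grasp_force'],o['torque'])
```

```text
3.4833 [ 0.49464616 -0.22649326  0.10733905] 0.08934691511020344 [ 5.85870098  2.07318756 -6.49466017] 58.26489865779877 [ 0.30819869 -0.66442774 -0.05206898]
```

Run:
```python
from h import *
o=ctrl.get_obs();r=Rq(o['eef_rot'])
p=o['eef_pos'];e=np.array([np.cos(.19),np.sin(.19),0]);z=np.array([0,0,1.])
f0=.40;R=.138
C=p+R*np.cos(f0)*e-R*np.sin(f0)*z
f=np.linspace(f0,1.97,25)[1:]
rows([(C-R*np.cos(a)*e+R*np.sin(a)*z,r,1) for a in f])
```

```text
0 0.1 -0.2 0 0 0; 0 0.1 -0.2 0 0 0; 0 0.12 -0.19 0 0 0; 0 0.14 -0.19 0 0 0; -0.01 0.14 -0.17 0 0 0; 0 0.16 -0.16 0 0 0; 0 0.16 -0.15 0 0 0; 0 0.18 -0.15 0 0 0 

0 0.19 -0.12 0 0 0; 0 0.19 -0.12 0 0 0; 0 0.2 -0.11 0 0 0; -0.01 0.2 -0.09 0 0 0; 0 0.22 -0.08 0 0 0; 0 0.21 -0.06 0 0 0; 0 0.22 -0.05 0 0 0; 0 0.23 -0.03 0 0 0 

0 0.22 -0.02 0 0 0; -0.01 0.23 -0.01 0 0 0; 0 0.22 0.01 0 0 0; 0 0.23 0.03 0 0 0; 0 0.22 0.04 0 0 0; 0 0.22 0.05 0 0 0; -0.01 0.21 0.07 0 0 0; 0 0.21 0.08 0 0 0
```

>>> carry_out(
  plan="0 0.1 -0.2 0 0 0; 0 0.1 -0.2 0 0 0; 0 0.12 -0.19 0 0 0; 0 0.14 -0.19 0 0 0; 0 0.14 -0.17 0 0 0; 0 0.16 -0.16 0 0 0; 0 0.16 -0.15 0 0 0; 0 0.18 -0.15 0 0 0",
)

```text
time_s: 4.15
eef_pos: [0.5352, -0.2188, 0.1643]
eef_rot: [-0.001, 0.634, 0.774, -0.002]
wrist_force: [-8.2, -0.6, 3.3]
opening: 0.092
grasp_force: 58.5
```

Forces are mild, so I'll continue.

>>> carry_out(
  plan="0 0.19 -0.12 0 0 0; 0 0.19 -0.12 0 0 0; 0 0.2 -0.11 0 0 0; 0 0.2 -0.09 0 0 0; 0 0.22 -0.08 0 0 0; 0 0.21 -0.06 0 0 0; 0 0.22 -0.05 0 0 0; 0 0.23 -0.03 0 0 0",
)

```text
time_s: 4.82
eef_pos: [0.6027, -0.206, 0.1932]
eef_rot: [0.002, 0.634, 0.773, -0.0]
wrist_force: [-4.6, -0.1, 9.3]
opening: 0.092
grasp_force: 62.1
```

>>> carry_out(
  plan="0 0.22 -0.02 0 0 0; 0 0.23 -0.01 0 0 0; 0 0.22 0.01 0 0 0; 0 0.23 0.03 0 0 0; 0 0.22 0.04 0 0 0; 0 0.22 0.05 0 0 0; 0 0.21 0.07 0 0 0; 0 0.21 0.08 0 0 0",
)

```text
time_s: 5.48
eef_pos: [0.6722, -0.1927, 0.1817]
eef_rot: [0.002, 0.634, 0.773, -0.0]
wrist_force: [0.5, -4.8, 5.0]
opening: 0.092
grasp_force: 64.0
```

>>> carry_out(
  plan="0 0 0 0 0 0; 0 0 0 0 0 0; 0 0 0 0 0 0; 0 0 0 0 0 0; 0 0 -0.3 0 0 0; 0 0 -0.5 0 0 0; 0 0 -0.7 0 0 0; 0 0 -0.7 0 0 0",
  claw=0.3,
)

```text
time_s: 6.15
eef_pos: [0.6701, -0.191, 0.2685]
eef_rot: [-0.001, 0.634, 0.774, -0.0]
wrist_force: [-0.0, -0.3, 0.2]
opening: 0.345
grasp_force: 0.0
```

Run:
```python
from h import *
rows([((.54,-.225,.29),down(.19),5),((.52,-.25,.28),down(.19),3)])
```

```text
-0.04 -0.67 -0.11 0 0 0.02; -0.04 -0.67 -0.11 0 0 0.01; -0.04 -0.67 -0.1 0 0 0.02; -0.04 -0.67 -0.11 -0.01 0 0.01; -0.04 -0.67 -0.11 0 -0.01 0.02; -0.17 -0.2 0.09 0 0 0; -0.18 -0.21 0.08 0 0 0; -0.17 -0.2 0.09 0 0 0
```

>>> carry_out(
  plan="-0.04 -0.67 -0.11 0 0 0.02; -0.04 -0.67 -0.11 0 0 0.01; -0.04 -0.67 -0.1 0 0 0.02; -0.04 -0.67 -0.11 0 0 0.01; -0.04 -0.67 -0.11 0 0 0.02; -0.17 -0.2 0.09 0 0 0; -0.18 -0.21 0.08 0 0 0; -0.17 -0.2 0.09 0 0 0",
  claw=0,
)

```text
time_s: 6.82
eef_pos: [0.5206, -0.2509, 0.2791]
eef_rot: [0.001, 0.637, 0.771, 0.0]
wrist_force: [0.6, -0.6, -0.1]
opening: 0.5
grasp_force: 0.0
```

>>> carry_out(
  plan="0 0 0 0 0 0; 0 0 0 0 0 0; 0 0 0 0 0 0; 0 0 0 0 0 0; 0 0 0 0 0 0; 0 0 0 0 0 0; 0 0 0 0 0 0; 0 0 0 0 0 0",
)

```text
time_s: 7.48
eef_pos: [0.5209, -0.2499, 0.2785]
eef_rot: [0.0, 0.637, 0.771, -0.0]
wrist_force: [0.8, -0.7, -0.6]
opening: 0.492
grasp_force: 0.0
```

Run:
```python
from h import *
w=shot('wrist','w2.png')
print(ctrl.get_obs()['eef_pos'])
```

```text
[ 0.5208557  -0.24996674  0.27851835]
```

View pics/w2.png

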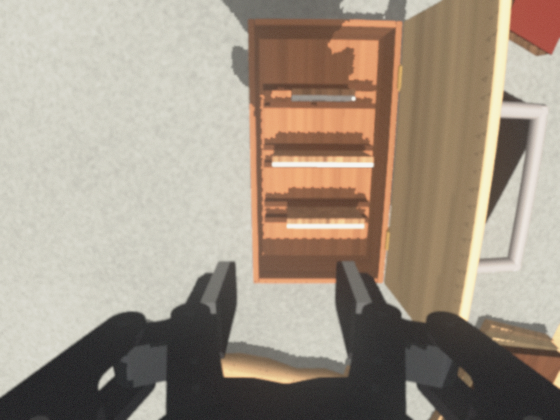

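The lid stands open. The liners are at row 97 (columns 292–354), row 163 (272–373) and row 225 (287–363). I'll check their lengths in metres and zoom in on the lowest one.

Run:
```python
from h import *
np.set_printoptions(precision=4,suppress=True)
w=load('w2.png')
for v,u0,u1 in((98,292,354),(163,272,373),(225,287,363)):
    P=onz(w,[(u0,v),(u1,v)],.066);print(P,np.linalg.norm(P[0]-P[1]),'yaw',np.arctan2(*(P[1]-P[0])[[1,0]]))
Q=onz(w,[(249,20),(403,20),(386,283),(255,284)],.072);print(Q,Q.mean(0),np.diff(Q,axis=0))
print(proj(w,[-w['R'].T@w['t']-[0,0,.4]]))
cv2.imwrite('pics/c3.png',cv2.resize(w['pixels'][185:250,270:385,::-1],None,fx=6,fy=6,interpolation=cv2.INTER_CUBIC))
```

```text
[[ 0.5103 -0.1681  0.066 ]
 [ 0.5682 -0.1566  0.066 ]] 0.05895356596975043 yaw 0.19670407939608964
[[ 0.5029 -0.2327  0.066 ]
 [ 0.6013 -0.2134  0.066 ]] 0.10020308413914665 yaw 0.19303194074811855
[[ 0.5297 -0.293   0.066 ]
 [ 0.6073 -0.2781  0.066 ]] 0.07902456003229659 yaw 0.18946392882450266
[[ 0.4592 -0.1083  0.072 ]
 [ 0.5955 -0.0803  0.072 ]
 [ 0.6469 -0.3356  0.072 ]
 [ 0.5082 -0.3629  0.072 ]] [ 0.5524 -0.2218  0.072 ] [[ 0.1363  0.028   0.    ]
 [ 0.0514 -0.2553  0.    ]
 [-0.1387 -0.0273  0.    ]]
[[285.5356 110.8578]]
```

View pics/c3.png

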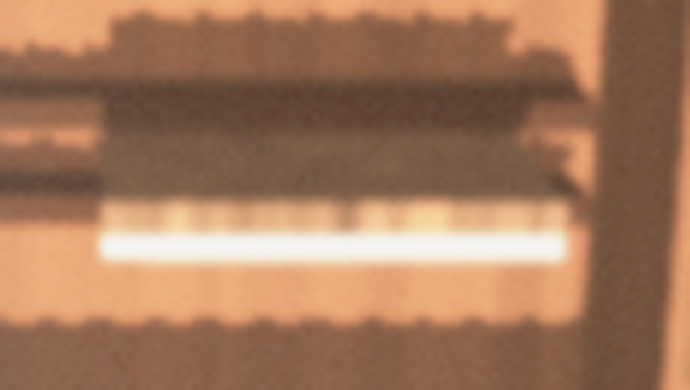

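Run:
```python
from h import *
w=load('w2.png')
P=onz(w,[(325.6,223.5)],.066)[0];print(P,ctrl.get_obs()['q'])
rows([((P[0],P[1],.275),down(.192+np.pi/2),20),((P[0],P[1],.12),down(.192+np.pi/2),4)])
```

```text
[ 0.56859204 -0.28382099  0.066     ] [-6.52804973e-01  1.50798434e-01  1.54545941e+00  2.29110021e-05
  1.44531563e+00 -8.43120022e-01]
-0.05 0.05 0 0 0 -0.79; -0.06 0.05 0 0 0 -0.79; -0.06 0.04 0 0 0 -0.79; -0.06 0.04 0.01 0 0 -0.79; -0.07 0.03 0 0 0 -0.79; -0.07 0.03 0.01 0 0 -0.78; -0.07 0.02 0 0 0 -0.79; -0.07 0.01 0.01 0 0 -0.78 

-0.07 0.01 0 0 0 -0.79; -0.07 0 0.01 0 0 -0.78; -0.07 0 0 0 0 -0.79; -0.07 -0.01 0.01 0 0 -0.78; -0.07 -0.01 0 0 0 -0.79; -0.07 -0.02 0.01 0 0 -0.78; -0.07 -0.02 0 0 0 -0.79; -0.07 -0.03 0.01 0 0 -0.78 

-0.07 -0.04 0 0 0 -0.79; -0.06 -0.04 0.01 0 0 -0.78; -0.06 -0.04 0 0 0 -0.79; -0.06 -0.05 0.01 0 0 -0.78; 0 0 0.97 0 0 0; 0 0 0.97 0 0 0; 0 0 0.97 0 0 0; 0.01 0 0.96 0 0 0
```

>>> carry_out(
  plan="-0.05 0.05 0 0 0 -0.79; -0.06 0.05 0 0 0 -0.79; -0.06 0.04 0 0 0 -0.79; -0.06 0.04 0.01 0 0 -0.79; -0.07 0.03 0 0 0 -0.79; -0.07 0.03 0.01 0 0 -0.78; -0.07 0.02 0 0 0 -0.79; -0.07 0.01 0.01 0 0 -0.78",
)

```text
time_s: 8.2
eef_pos: [0.5401, -0.2639, 0.2774]
eef_rot: [0.0, 0.365, 0.931, -0.0]
wrist_force: [-0.1, -0.1, -1.0]
opening: 0.504
grasp_force: 0.0
```

>>> carry_out(
  plan="-0.07 0.01 0 0 0 -0.79; -0.07 0 0.01 0 0 -0.78; -0.07 0 0 0 0 -0.79; -0.07 -0.01 0.01 0 0 -0.78; -0.07 -0.01 0 0 0 -0.79; -0.07 -0.02 0.01 0 0 -0.78; -0.07 -0.02 0 0 0 -0.79; -0.07 -0.03 0.01 0 0 -0.78",
)

```text
time_s: 8.87
eef_pos: [0.5588, -0.277, 0.2758]
eef_rot: [0.0, 0.059, 0.998, -0.0]
wrist_force: [-0.0, 0.2, -0.0]
opening: 0.498
grasp_force: 0.0
```

>>> carry_out(
  plan="-0.07 -0.04 0 0 0 -0.79; -0.06 -0.04 0.01 0 0 -0.78; -0.06 -0.04 0 0 0 -0.79; -0.06 -0.05 0.01 0 0 -0.78; 0 0 0.9 0 0 0; 0 0 0.8 0 0 0; 0 0 0.7 0 0 0; 0 0 0.4 0 0 0",
)

```text
time_s: 9.53
eef_pos: [0.567, -0.2826, 0.1589]
eef_rot: [-0.002, -0.095, 0.995, 0.002]
wrist_force: [0.1, 0.3, -0.8]
opening: 0.501
grasp_force: 0.0
```

Run:
```python
from h import *
w=shot('wrist','w3.png')
o=ctrl.get_obs();print(o['eef_pos'],Rq(o['eef_rot']).as_matrix(),o['opening'],o['q'],o['wrist_force'])
```

```text
[ 0.56587199 -0.28182823  0.15630426] [[-0.98178002 -0.18988708 -0.00713337]
 [-0.18992707  0.98178326  0.00541715]
 [ 0.00597478  0.00667327 -0.99995988]] 0.5033570396672584 [-6.49518237e-01  3.82159933e-01  1.51252617e+00 -2.12080098e-07
  1.25586382e+00 -2.41138587e+00] [-1.76483941  0.39237196 -1.2761993 ]
```

View pics/w3.png

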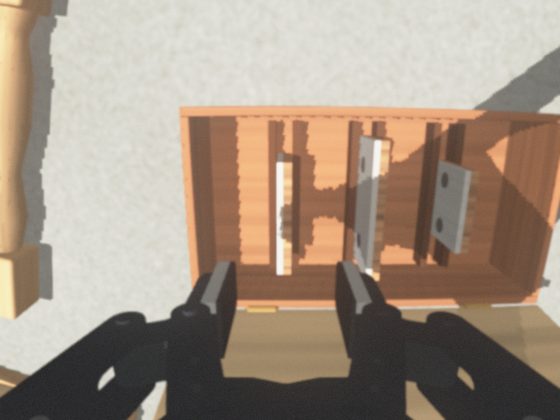

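The target liner's top runs from (284,155) to (284,274) and is centred between the fingers (inner edges 236 and 336).

Run:
```python
from h import *
w=load('w3.png')
P=onz(w,[(284.5,155),(284.5,274)],.066);c=P.mean(0);print(P,c)
rows([((c[0],c[1],.032),down(.192+np.pi/2),8)])
```

```text
[[ 0.5240657  -0.29141945  0.066     ]
 [ 0.6072198  -0.27541753  0.066     ]] [ 0.56564275 -0.28341849  0.066     ]
0 -0.01 0.39 0.01 -0.01 0; 0 -0.01 0.39 0.01 -0.01 0; 0 -0.01 0.39 0.01 -0.01 0; 0 0 0.39 0.01 -0.01 0; 0 -0.01 0.39 0.01 0 0; 0 0 0.39 0.01 -0.01 0; 0 0 0.38 0 0 0; 0 -0.01 0.39 0.01 -0.01 -0.01
```

>>> carry_out(
  plan="0 -0.02 0.45 0 0 0; 0 -0.02 0.45 0 0 0; 0 0 0.45 0 0 0; 0 0 0.45 0 0 0; 0 0 0.45 0 0 0; 0 0 0.45 0 0 0; 0 0 0.3 0 0 0; 0 0 0 0 0 0",
)

```text
time_s: 10.25
eef_pos: [0.5676, -0.2844, 0.0405]
eef_rot: [-0.002, -0.095, 0.995, 0.001]
wrist_force: [-0.5, 1.3, -0.7]
opening: 0.502
grasp_force: 0.0
```

>>> carry_out(
  plan="0 0 0 0 0 0; 0 0 0 0 0 0; 0 0 0 0 0 0; 0 0 0 0 0 0; 0 0 0 0 0 0; 0 0 0 0 0 0; 0 0 0 0 0 0; 0 0 0 0 0 0",
)

```text
time_s: 10.92
eef_pos: [0.569, -0.2855, 0.043]
eef_rot: [0.0, -0.095, 0.995, -0.0]
wrist_force: [-1.3, 1.1, 0.1]
opening: 0.5
grasp_force: 0.0
```

>>> carry_out(
  plan="0 0 0.12 0 0 0; 0 0 0.13 0 0 0; 0 0 0 0 0 0; 0 0 0 0 0 0; 0 0 0 0 0 0; 0 0 0 0 0 0; 0 0 0 0 0 0; 0 0 0 0 0 0",
)

```text
time_s: 11.58
eef_pos: [0.5691, -0.2855, 0.0331]
eef_rot: [0.0, -0.095, 0.995, -0.0]
wrist_force: [0.2, 0.1, -0.3]
opening: 0.505
grasp_force: 0.0
```

>>> carry_out(
  plan="0 0 0 0 0 0; 0 0 0 0 0 0; 0 0 0 0 0 0; 0 0 0 0 0 0; 0 0 0 0 0 0; 0 0 0 0 0 0; 0 0 0 0 0 0; 0 0 0 0 0 0",
  claw=1,
)

```text
time_s: 12.25
eef_pos: [0.5689, -0.2851, 0.0329]
eef_rot: [-0.0, -0.095, 0.995, 0.0]
wrist_force: [-0.0, 2.7, 3.3]
opening: 0.106
grasp_force: 60.3
```

>>> carry_out(
  plan="0 0 -0.2 0 0 0; 0 0 -0.4 0 0 0; 0 0 -0.6 0 0 0; 0 0 -0.7 0 0 0; 0 0 -0.7 0 0 0; 0 0 -0.7 0 0 0; 0 0 -0.6 0 0 0; 0 0 -0.4 0 0 0",
)

```text
time_s: 12.92
eef_pos: [0.5699, -0.2868, 0.2089]
eef_rot: [0.002, -0.095, 0.995, -0.002]
wrist_force: [0.1, -1.1, 0.7]
opening: 0.104
grasp_force: 60.0
```

>>> carry_out(
  plan="0 0 -0.2 0 0 0; 0 0 0 0 0 0; 0 0 0 0 0 0; 0 0 0 0 0 0; 0 0 0 0 0 0; 0 0 0 0 0 0; 0 0 0 0 0 0; 0 0 0 0 0 0",
)

```text
time_s: 13.58
eef_pos: [0.5687, -0.2853, 0.2122]
eef_rot: [-0.0, -0.095, 0.995, 0.0]
wrist_force: [0.4, -0.3, -0.5]
opening: 0.112
grasp_force: 60.0
```

Run:
```python
from h import *
shot('scene','s2.png');w=shot('wrist','w4.png')
o=ctrl.get_obs();print(o['time_s'],o['eef_pos'],o['opening'],o['grasp_force'],o['wrist_force'])
V=(.5646,.223);h=.222
rows([((.52,-.2,.215),down(.192+np.pi/2),4),((.52,-.05,.215),down(1.2),8),((V[0],V[1],.213),down(h),20)])
```

```text
13.6833 [ 0.56886323 -0.28538576  0.21256312] 0.10818672978688602 59.979586601257324 [-0.29552712  0.62097888 -1.17047683]
0.2 0.58 -0.01 0 0 0; 0.2 0.58 -0.02 0 0 0; 0.2 0.58 -0.01 0 0 0; 0.19 0.59 -0.02 0 0 -0.01; -0.09 0.46 0 0 0 0.7; -0.06 0.46 0 0 0 0.7; -0.02 0.47 0 0 0 0.71; 0.01 0.47 0 0 0 0.7 

0.04 0.47 0 0 0 0.71; 0.08 0.46 0 0 0 0.7; 0.11 0.46 0 0 0 0.71; 0.13 0.44 0 0 0 0.7; 0.07 0.34 0 0 0 0.49; 0.09 0.33 0 0 0 0.49; 0.1 0.33 0 0 0 0.49; 0.12 0.32 0 0 0 0.49 

0.14 0.32 0 0 0 0.49; 0.15 0.31 0 0 0 0.49; 0.17 0.3 0 0 0 0.49; 0.18 0.3 0 0 0 0.49; 0.2 0.29 0 0 0 0.49; 0.21 0.28 0 0 0 0.49; 0.22 0.26 0.01 0 0 0.49; 0.24 0.25 0 0 0 0.49 

0.25 0.24 0.01 0 0 0.49; 0.26 0.23 0 0 0 0.49; 0.27 0.22 0.01 0 0 0.49; 0.28 0.2 0 0 0 0.49; 0.29 0.19 0.01 0 0 0.49; 0.3 0.18 0 0 0 0.48; 0.3 0.16 0.01 0 0 0.49; 0.31 0.14 0 0 0 0.48
```

View pics/w4.png

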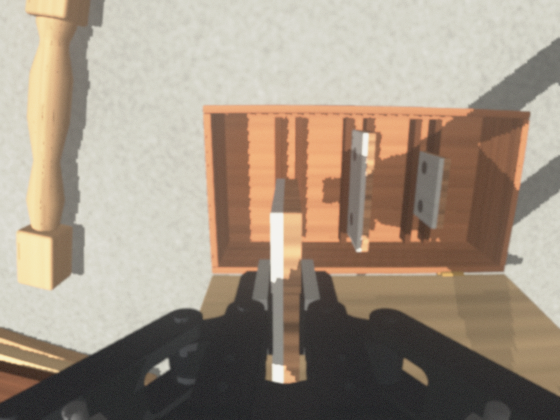

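The liner is held, with its top running from about (286,209) to (288,382). The other two liners are still in the case.

>>> carry_out(
  plan="0.2 0.58 -0.01 0 0 0; 0.2 0.58 -0.02 0 0 0; 0.2 0.58 -0.01 0 0 0; 0.19 0.59 -0.02 0 0 -0.01; -0.09 0.46 0 0 0 0.7; -0.06 0.46 0 0 0 0.7; -0.02 0.47 0 0 0 0.71; 0.01 0.47 0 0 0 0.7",
)

```text
time_s: 14.35
eef_pos: [0.52, -0.1242, 0.2156]
eef_rot: [0.0, 0.046, 0.999, -0.0]
wrist_force: [-0.1, 1.0, -0.7]
opening: 0.106
grasp_force: 60.0
```

>>> carry_out(
  plan="0.04 0.47 0 0 0 0.71; 0.08 0.46 0 0 0 0.7; 0.11 0.46 0 0 0 0.71; 0.13 0.44 0 0 0 0.7; 0.07 0.34 0 0 0 0.49; 0.09 0.33 0 0 0 0.49; 0.1 0.33 0 0 0 0.49; 0.12 0.32 0 0 0 0.49",
)

```text
time_s: 15.02
eef_pos: [0.5292, 0.0048, 0.2155]
eef_rot: [0.0, 0.281, 0.96, -0.0]
wrist_force: [-0.2, -0.6, -1.1]
opening: 0.111
grasp_force: 60.0
```

>>> carry_out(
  plan="0.14 0.32 0 0 0 0.49; 0.15 0.31 0 0 0 0.49; 0.17 0.3 0 0 0 0.49; 0.18 0.3 0 0 0 0.49; 0.2 0.29 0 0 0 0.49; 0.21 0.28 0 0 0 0.49; 0.22 0.26 0.01 0 0 0.49; 0.24 0.25 0 0 0 0.49",
)

```text
time_s: 15.68
eef_pos: [0.5468, 0.1145, 0.2149]
eef_rot: [0.0, 0.462, 0.887, 0.0]
wrist_force: [-0.5, 0.7, -0.7]
opening: 0.108
grasp_force: 60.0
```

>>> carry_out(
  plan="0.25 0.24 0.01 0 0 0.49; 0.26 0.23 0 0 0 0.49; 0.27 0.22 0.01 0 0 0.49; 0.28 0.2 0 0 0 0.49; 0.29 0.19 0.01 0 0 0.49; 0.3 0.18 0 0 0 0.48; 0.3 0.16 0.01 0 0 0.49; 0.31 0.14 0 0 0 0.48",
)

```text
time_s: 16.35
eef_pos: [0.5647, 0.2236, 0.2133]
eef_rot: [0.0, 0.625, 0.78, 0.0]
wrist_force: [1.3, 0.8, -1.5]
opening: 0.107
grasp_force: 60.0
```

>>> carry_out(
  plan="0 0 0 0 0 0; 0 0 0 0 0 0; 0 0 0 0 0 0; 0 0 0 0 0 0; 0 0 0 0 0 0; 0 0 0 0 0 0; 0 0 0 0 0 0; 0 0 0 0 0 0",
)

```text
time_s: 17.02
eef_pos: [0.5647, 0.2226, 0.2134]
eef_rot: [0.0, 0.625, 0.781, 0.0]
wrist_force: [-0.5, -0.0, -0.7]
opening: 0.108
grasp_force: 60.0
```

Run:
```python
from h import *
w=shot('wrist','w5.png');s=shot('scene','s3.png')
o=ctrl.get_obs();print(o['time_s'],o['eef_pos'],Rq(o['eef_rot']).as_matrix(),o['opening'],o['grasp_force'])
a=np.zeros((420,800,3),np.uint8)
a[:,:500]=w['pixels'][:,30:530,::-1]
x=cv2.resize(s['pixels'][150:300,300:410,::-1],None,fx=2.7,fy=2.7,interpolation=cv2.INTER_CUBIC)[:420,:300];a[:x.shape[0],500:500+x.shape[1]]=x
cv2.imwrite('pics/c5.png',a)
```

```text
17.1167 [0.56464577 0.22271822 0.21333261] [[-2.20057373e-01  9.75486930e-01  4.09763965e-05]
 [ 9.75486931e-01  2.20057374e-01 -3.76945640e-06]
 [-1.26942136e-05  3.91424426e-05 -9.99999999e-01]] 0.1077608826994935 59.98368859291077
```

View pics/c5.png

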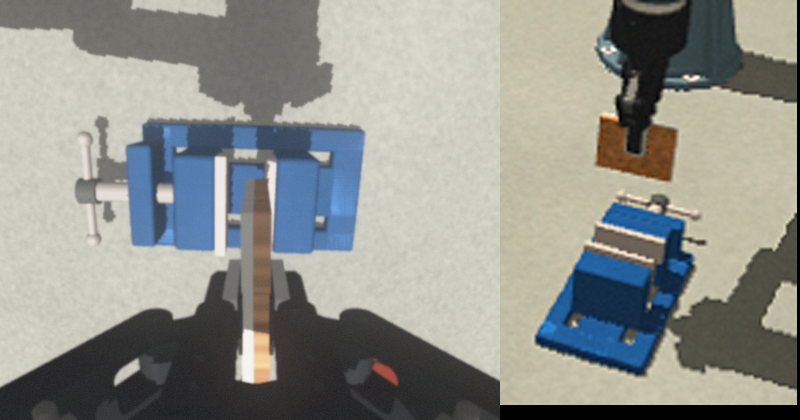

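Run:
```python
from h import *
np.set_printoptions(precision=4,suppress=True)
w=load('w5.png');o=ctrl.get_obs();p=o['eef_pos'];r=Rq(o['eef_rot'])
f=lambda uv,z:r.inv().apply(onz(w,[(u+30,v) for u,v in uv],z)-p)*1000
print('jaws (tool mm)\n',f([(215,151),(226,151),(215,254),(226,254),(266,156),(275,157),(275,252),(318,157),(318,250),(174,153),(175,250)],.085))
print('base sides\n',f([(140,124),(362,129),(354,250),(132,246)],.012))
print('liner bottom',f([(242,180),(269,180)],p[2]-.027),'top',f([(242,209),(270,209),(236,381),(275,381)],p[2]+.033))
g=w['pixels'][:,285,:].astype(int);print([(v,*g[v]) for v in range(172,216,2)])
```

```text
jaws (tool mm)
 [[ 41.1581 -31.35   128.3309]
 [ 41.1273 -23.1102 128.3312]
 [-41.6333 -33.9229 128.3318]
 [-41.6173 -24.9923 128.3322]
 [ 37.3534   6.8129 128.3324]
 [ 36.6095  13.5728 128.3327]
 [-39.88    14.67   128.3337]
 [ 36.7104  45.9594 128.3339]
 [-38.242   49.4805 128.335 ]
 [ 39.8527 -62.3225 128.3297]
 [-38.2503 -66.3589 128.3305]]
base sides
 [[  59.2336 -109.7478  201.3276]
 [  54.3884   99.3404  201.3358]
 [ -67.6797  100.5368  201.3374]
 [ -63.3103 -128.6607  201.3284]]
liner bottom [[38.239  -7.4962 26.9992]
 [38.2336  5.3918 26.9997]] top [[ 40.3039  -5.3043 -33.0007]
 [ 40.3      3.5246 -33.0004]
 [-26.5155  -8.3905 -33.    ]
 [-26.5232   6.2346 -32.9994]]
[(172, np.int64(82), np.int64(120), np.int64(169)), (174, np.int64(85), np.int64(126), np.int64(173)), (176, np.int64(86), np.int64(124), np.int64(173)), (178, np.int64(95), np.int64(112), np.int64(145)), (180, np.int64(110), np.int64(98), np.int64(92)), (182, np.int64(113), np.int64(99), np.int64(92)), (184, np.int64(112), np.int64(97), np.int64(87)), (186, np.int64(110), np.int64(92), np.int64(82)), (188, np.int64(112), np.int64(95), np.int64(84)), (190, np.int64(109), np.int64(92), np.int64(82)), (192, np.int64(108), np.int64(91), np.int64(84)), (194, np.int64(110), np.int64(93), np.int64(85)), (196, np.int64(113), np.int64(93), np.int64(83)), (198, np.int64(115), np.int64(95), np.int64(85)), (200, np.int64(107), np.int64(88), np.int64(80)), (202, np.int64(109), np.int64(90), np.int64(79)), (204, np.int64(108), np.int64(91), np.int64(83)), (206, np.int64(106), np.int64(86), np.int64(77)), (208, np.int64(105), np.int64(87), np.int64(78)), (210, np.int64(106), np.int64(88), np.int64(76)), (212, np.int64(120), np.int64(97), np.int64(84)), (214, np.int64(129), np.int64(104), np.int64(85))]
```

Run:
```python
from h import *
np.set_printoptions(precision=4,suppress=True)
for f,(x0,y0,x1,y1) in(('s1.png',(325,225,365,255)),('d1.png',(230,158,265,190))):
    c=load(f);im=c['pixels'].astype(int)
    print(f,proj(c,[[.5646,.2227,.085],[.5566,.221,.085]]))
    m=((im.max(2)-im.min(2)<45)&(im.min(2)>(165 if f[0]=='s' else 125))).astype(np.uint8);k=np.zeros_like(m);k[y0:y1,x0:x1]=m[y0:y1,x0:x1]
    n,l,st,ce=cv2.connectedComponentsWithStats(k,connectivity=8)
    for i in range(1,n):
        if st[i,4]>12:
            ys,xs=np.nonzero(l==i);print(st[i],ce[i],onz(c,[ce[i]],.085)[0])
    g=k[y0:y1,x0:x1];print('\n'.join(''.join('.#'[v] for v in r) for r in g))
w=load('w5.png');im=w['pixels'].astype(int)
for v in(165,175,230,240): print(v,[(u,*im[v,u]) for u in range(242,262,2)],[(u,*im[v,u]) for u in range(292,310,2)])
```

```text
s1.png [[346.3411 240.5261]
 [347.126  238.9593]]
[331 239  26   8  33] [343.1818 242.5152] [0.5784 0.2196 0.085 ]
........................................
................................##...###
...............................##.......
........................................
........................................
........................................
........................................
..........###...........................
...........#...##.......................
...............#...##...................
.......................#................
......................#....#............
..........................#...##........
...#..........................#..###....
......###.........................##....
........####............................
..........#####.........................
..............#####.....................
...................####.................
......................####..............
.........................#####..........
.............................###........
........................................
........................................
.
[... 4742 characters left out ...]
240), np.int64(235), np.int64(231)), (254, np.int64(228), np.int64(221), np.int64(216)), (256, np.int64(126), np.int64(122), np.int64(125)), (258, np.int64(94), np.int64(118), np.int64(158)), (260, np.int64(88), np.int64(125), np.int64(171))] [(292, np.int64(121), np.int64(97), np.int64(83)), (294, np.int64(121), np.int64(96), np.int64(81)), (296, np.int64(120), np.int64(99), np.int64(82)), (298, np.int64(119), np.int64(95), np.int64(82)), (300, np.int64(144), np.int64(125), np.int64(114)), (302, np.int64(170), np.int64(167), np.int64(172)), (304, np.int64(91), np.int64(119), np.int64(158)), (306, np.int64(85), np.int64(123), np.int64(172)), (308, np.int64(86), np.int64(126), np.int64(177))]
```

The jaws' midline lies about 7 mm towards tool −y from the liner. The offset along the jaws is about 0, and the height is about 101 mm. I'll shift by 7 mm and settle.

>>> carry_out(
  plan="0 -0.04 0 0 0 0; 0 -0.05 0 0 0 0; 0 -0.05 0 0 0 0; 0 -0.04 0 0 0 0; 0 0 0.02 0 0 0; 0 0 0 0 0 0; 0 0 0 0 0 0; 0 0 0 0 0 0",
)

```text
time_s: 17.78
eef_pos: [0.5577, 0.2213, 0.2125]
eef_rot: [0.0, 0.624, 0.781, 0.0]
wrist_force: [0.3, 0.7, -0.6]
opening: 0.107
grasp_force: 60.0
```

>>> carry_out(
  plan="0 0 0 0 0 0; 0 0 0 0 0 0; 0 0 0 0 0 0; 0 0 0 0 0 0; 0 0 0 0 0 0; 0 0 0 0 0 0; 0 0 0 0 0 0; 0 0 0 0 0 0",
)

```text
time_s: 18.45
eef_pos: [0.5576, 0.2213, 0.2125]
eef_rot: [-0.0, 0.624, 0.781, -0.0]
wrist_force: [0.4, 0.1, -0.7]
opening: 0.109
grasp_force: 60.0
```

Run:
```python
from h import *
o=ctrl.get_obs();print(o['time_s'],o['eef_pos'],o['grasp_force'],abs(o['dq']).max())
print(ctrl.hand_in())
```

```text
18.45 [0.5575791  0.22125729 0.21248894] 59.98480975627899 0.0018186461522072665
the job is handed in; nothing more can be done
None
```

I opened the flap to about 1.64 rad, drew out only the 80 mm liner, and handed the job in at 18.5 s with it held upright and still along the vice jaws, about 10 cm above them and centred to within a few mm by my estimate; hand-in gave no verdict.

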